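# Cap a cracked keepsake box and clamp it with the ratchet trigger

### The job

The cracked round keepsake box stands between the jaws of the one-hand bar clamp: first set its loose lid squarely onto the rim, without dropping it, so that it sits fully seated and level and keeps the box round, and let go of it. Then pump the clamp's orange trigger against its handle (squeeze, let it spring back, squeeze again) until the sprung pad holds the box against the V-shaped anvil with its spring pushed in about halfway, never to its stop; move the jaw only by the trigger and leave the other things on the desk alone. Finish while still squeezing the trigger: do not let go of it at the end.

Things in the scene. Friction and masses are not known exactly. Their poses are not given: they have to be found in the camera images.
- clamp: One-hand bar clamp, black and orange, fixed on a plywood board 120 wide (its x), 400 long (its y, -220 to +180), 18 thick. Origin: on the desk, near the board's middle; +y is the way the jaw advances, z up. Black housing (y -165 to -65, top at z 76); on it stand the black fixed handle (y -143 to -127, 24 wide, top z 156) and, ahead of it, the orange trigger (22 wide, top z 155).
- handle_grip (a point): Midway between the outer faces of handle and squeezed trigger, at clamp y -127, z 130: grip here from above, fingers closing along the clamp's y, one behind the handle, one ahead of the trigger. Over both outer faces: 46 mm released, 32 mm fully squeezed. Point is 54 above the housing, 26 below the handle's top.
- trigger_face (a point): Point on the outer (+y) face of the orange trigger, 60 mm above its hinge; it moves with the trigger, 14 mm towards the handle in a full squeeze.
- trigger (a joint): Angle of the orange trigger (rad): 0 released, 0.233 fully squeezed (rigid stop). A return spring pushes it open with about 3 to 6 N at the finger; squeezing takes up to about 15 N.
- jaw (a joint): Travel of the jaw (plate 44 wide, 40 high, top z 66, on a toothed steel bar) along clamp +y (m), 0 to 0.06, starts at 0. The first full squeeze advances it 7 mm, each later one 6 mm (first quarter of the squeeze is free play, then in proportion). To catch the next tooth the trigger must first come back fully (below 0.04 rad); the jaw stays meanwhile. Never push it by hand (10 N brake).
- pad (a joint): How far the black rubber pad on the jaw is pushed back towards it against its spring (m): 0 free, 0.014 at its stop (box crushed). Spring 0.6 N per mm. Well clamped is 0.004 to 0.012; 0.007 is halfway. The yellow shaft between pad and jaw plate shows the travel left: 14 mm long when free.
- pad_face (a point): Centre of the front (+y) face of the black pad (40 wide, 34 high), which meets the box; starts at clamp y 27, z 46 and moves with jaw and pad. It meets a box that rests in the anvil after 18 to 35 mm of jaw travel, so four to seven squeezes are needed in all.
- anvil: Orange V-shaped fixed jaw with a black back plate, 110 wide, top at z 68, near the clamp's +y end, set at another place along the board each time (clamp y 80 to 97). Origin: on the desk under the seat, where the box's centre comes to rest; axes as the clamp's.
- seat (a point): On the board's top (z 18): where the box's centre comes to rest when the box is pushed into the anvil.
- box: Round dark wooden keepsake box, open at the top, 70 outside diameter, 60 inside, 58 high, brass band near the foot, pale crack down one side; about 120 g. It stands loose on the board between pad and anvil, 1 to 8 mm short of the anvil, and slides along when the pad pushes it. Origin: centre of its underside, z up.
- box_rim (a point): Centre of the box's mouth, at rim height (58 above its underside).
- lid: Loose lid, about 70 g: dark wooden disc, 72 diameter, 6 thick, with a pale plug under it (54 diameter, 8 deep: 3 mm free all round in the box's mouth) and a brass knob on top (20 diameter, 30 high). It stands on its plug on the desk. Origin: centre of the plug's underside, z up; disc z 8 to 14, knob z 14 to 44. Seated, its origin is 50 above the box's underside.
- lid_knob (a point): Centre of the top of the lid's brass knob.
- paperweight: Brass dome paperweight, 68 diameter, 31 high, on the desk. Leave alone. It and the lid lie on opposite sides of the clamp, which one where varies. Origin: centre of underside.
- glue: White glue bottle, 44 diameter, 110 high, left alone. Origin: centre of underside.
- pencup: Copper-coloured pen cup, 72 diameter, 100 high, at the back, left alone. Origin: centre of underside.
There are look-alikes about, which are no part of the job. What is shaped like the lid but green or turquoise is not meant.

How it is judged:
On the way, in this order (a step that is already met when the one before it is completed fails the run):
1. the lid sits seated and level on the box, let go of (z of lid in the frame of box between 0.047 and 0.0525 m and horizontal distance between lid and box below 0.006 m and angle between lid's own z axis and vertical below 0.06 rad and angle between box's own z axis and vertical below 0.08 rad and contact force between the fingers and lid below 0.1 N and linear speed of lid below 0.02 m/s), for 0.2 s.
2. the trigger is squeezed by the fingers (value of joint trigger above 0.12 rad and contact force between the fingers and trigger above 1 N), for 0.05 s.
3. the trigger is let spring back (value of joint trigger below 0.08 rad), for 0.05 s.
4. the pad is pressed onto the box (value of joint pad above 0.004 m and contact force between pad and box above 1 N), for 0.05 s.
At the end, for the whole second after the job is handed in: Lid seated on the box (origin 47 to 52.5 mm above the box underside, within 6 mm of its axis, tilt under 0.06 rad); box upright (0.08 rad), held by pad (1.5 N) and anvil (0.3 N), pad pushed in 4 to 12 mm; fingers off lid and box but pressing the trigger (over 1 N, beyond 0.03 rad) (z of lid in the frame of box between 0.047 and 0.0525 m and horizontal distance between lid and box below 0.006 m and angle between lid's own z axis and vertical below 0.06 rad and angle between box's own z axis and vertical below 0.08 rad and value of joint pad between 0.004 and 0.012 m and contact force between pad and box above 1.5 N and contact force between anvil and box above 0.3 N and value of joint trigger above 0.03 rad and contact force between the fingers and trigger above 1 N and contact force between the fingers and lid below 0.1 N and contact force between the fingers and box below 0.1 N and linear speed of box below 0.02 m/s); the arm keeps its last pose, push and grip.
It fails at once if the pad is driven to its stop and the box crushed (value of joint pad above 0.013 m).
It fails at once if the jaw or pad is pushed by the robot instead of by the trigger (contact force between any of the fingers, the arm and jaw above 4 N).
It fails at once if the lid is dropped (contact force between the fingers and lid below 0.05 N and linear speed of lid above 0.6 m/s).
It fails at once if paperweight, glue bottle or pen cup is moved over 30 mm (distance of any of paperweight, glue, pencup from where it was at the start of the episode above 0.03 m).
It also fails if it takes over 67 s, if anything falls off the work surface, if the arm or the gripper's body presses on something with over 40 N, if the wrist force passes 120 N, or if a joint passes its speed limit or range.

### The arm

A 7-joint arm with a two-finger parallel gripper is mounted at the origin on the work surface. World frame = base frame: x ahead of the robot, y to its left, z up, the work surface at z = 0. Lengths are in m, angles in rad, forces in N, time in s.
With the tool pointing down it reaches from about 0.4 to 0.9 m from the base axis. Payload 5.5 kg.
Tool frame: the origin (TCP) lies between the finger pads; the fingertips stand 22 mm ahead of it and the grasp point (between the pads) lies 3 mm ahead of it; z points along the fingers, y is the line along which they close (so a half turn about z gives the same grasp; the last joint's range is limited). The gripper opens to 92 mm and grips with 3 to 60 N. Pads are 19 mm wide; open, the fingers measure 130 mm over their backs; the gripper's body (75 mm by 190 mm) begins 47 mm behind the grasp point.
Start: joints at [-0.841, 0.501, -0.427, 1.55, 0.221, 1.138, -0.21], TCP at [0.292, 0.58, 0.225] pointing down, gripper open.
Joint ranges: [-2.88, 2.88], [-0.31, 2.03], [-1.54, 1.56], [0.2, 2.42], [-1.41, 4.55], [0.19, 2.02], [-2.57, 2.57]. Speed limits (rad/s): [2.57, 2.57, 3.14, 3.14, 3.14, 3.14, 3.14].

### API

Orientations are given as [roll, pitch, yaw] about the fixed x, y, z axes, in that order (R = Rz(yaw) Ry(pitch) Rx(roll)).
In Python, from plant import readout, capture, env gives the robot as it stands.
- The arm moves only by the tool apply_moves, never from a script. Its argument "targets" is a list of rows, each a list of 4 numbers: the shift along the tool's x, y, z in cm, then the turn about the tool's z in degrees. A call has 1 to 20 rows; each row shifts and turns the commanded pose from where the row before left it, along the tool's axes as they then stand; what a row does not reach is not made up. A row lasts 1/10 s, in which the tool goes at most 50 mm and 8.59 degrees, less where a joint would pass 70% of its speed; a pose out of reach is approached as far as the arm can. A call with a gripper value outside its range is refused whole. "gripper" is the closure, from -1 (fully open) to 1 (shut), set as the call begins (left out, the last holds). The fingers move at their own pace and stop on an object; the grip force is fixed at half the most. Time passes only in rows, so rows that do not move let the fingers close. It gives the time, the measured TCP pose, the force and the opening at its end, in the units of the state.
- readout.get_state(): the state, without advancing time (a new reading comes with each control period).
- capture(name): name is "scene" or "top"; returns a dict with "pixels" (480x640x3 uint8, red, green, blue), "K" (3x3 intrinsics, pixels), "R" (3x3) and "t" (3): a world point X has camera coordinates R X + t. Camera axes: x right, y down, z forward; pixel columns grow to the right and rows downward; lengths in m; the calibration is good to about 2 mm. A picture is of the moment at which its call begins. There is no depth.
- env.job_done(): hands the job in, once; it reports no verdict.
The state is a dict: "clock": time; "joint_pos": joint angles; "dq": joint speeds; "effort": joint torques, N m; "tool_pos": TCP position; "eef_rot": TCP orientation; "force": force on the tool from outside, world axes, zero at the start; "torque": the same for the moment, N m; "grip_width": finger opening in m.
Only numpy, scipy, OpenCV 4.12 (cv2) and the standard library are available. Lean on these libraries where they do the work, as an engineer would, in place of code of your own. Each camera call takes 0.05 s, during which the arm holds its last target. There are 200 camera calls.

## Working session

There is one attempt and no reset: what is moved stays moved. The work goes in short steps, Python scripts to look and compute and a tool call to move; the robot and the scene stay as the last step left them, time stands still between calls to the robot, and variables do not carry over. Pictures are saved under pics/ and viewed, on a budget of 10 in all, crops included, one or two more only if the job needs it, and the job is handed in when it is done.

Besides the shell and the picture viewer there is one more tool, called after "Call:" in YAML: its name, and indented under it one key for each argument. apply_moves: Moves the arm, as the interface text tells. Its arguments: {"type":"object","properties":{"targets":{"type":"array","items":{"type":"array","items":{"type":"number"}}},"gripper":{"type":"number"}},"required":["targets"]}

```bash
mkdir -p pics; ls
cat > h.py <<'E'
import numpy as np, cv2
from plant import readout, capture, env
def snap(name, fn=None):
    c=capture(name)
    if fn: cv2.imwrite(fn, c["pixels"][:,:,::-1])
    return c
def ray(c,u,v):
    K,R,t=map(np.array,(c["K"],c["R"],c["t"]))
    return -R.T@t, R.T@np.linalg.inv(K)@np.array([u,v,1.])
def onz(c,u,v,z):
    o,d=ray(c,u,v); return o+d*(z-o[2])/d[2]
def proj(c,X):
    p=np.array(c["K"])@(np.array(c["R"])@np.array(X)+np.array(c["t"])); return p[:2]/p[2]
E
python3 - <<'E'
from h import *
import pickle
a=snap("scene","pics/s0.png");b=snap("top","pics/t0.png")
pickle.dump((a,b),open("c0.pkl","wb"))
for c in(a,b): print(np.round(-np.array(c["R"]).T@c["t"],3), np.round(c["R"],2).tolist(), np.array(c["K"])[0])
print(readout.get_state())
E
```

```text
pics
[1.344 0.07  1.034] [[-0.13, 0.99, 0.0], [0.76, 0.1, -0.65], [-0.64, -0.09, -0.76]] [479.32477487   0.         316.45170078]
[ 0.46  -0.037  1.252] [[0.0, -1.0, -0.0], [-0.99, -0.0, -0.1], [0.1, 0.0, -0.99]] [497.82117463   0.         321.62632635]
{'clock': 0.1, 'joint_pos': array([-0.84078434,  0.50174113, -0.4268118 ,  1.55132141,  0.22075922,
        1.13831944, -0.21030243]), 'dq': array([ 0.00066907, -0.00293653, -0.00019577, -0.00226048,  0.00087512,
       -0.00113123,  0.00107504]), 'effort': array([-1.00527334e-02, -5.67864203e+01, -5.83810195e+00, -2.79916477e+01,
       -6.90013776e-02,  2.40085978e-02, -1.84141129e-05]), 'tool_pos': array([0.29226563, 0.57988052, 0.22410059]), 'eef_rot': array([-3.13984953e+00, -9.46283844e-05,  2.67480835e+00]), 'force': array([ 0.88183934, -0.04143053, -0.01761864]), 'torque': array([-0.01013364,  0.03089601, -0.06207128]), 'grip_width': 0.09160678668731217}
```

View pics/s0.png

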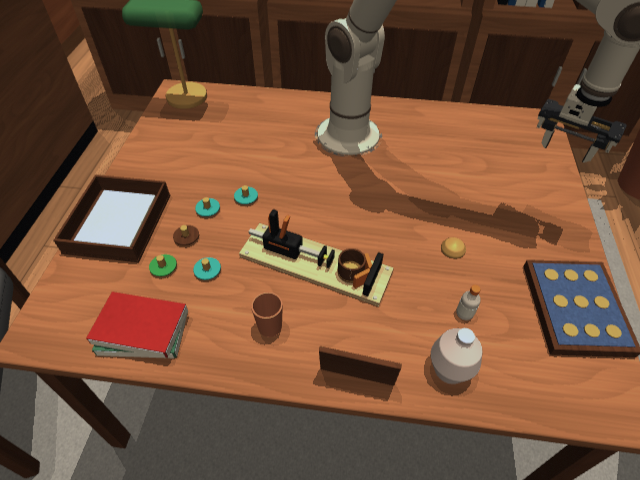

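View pics/t0.png

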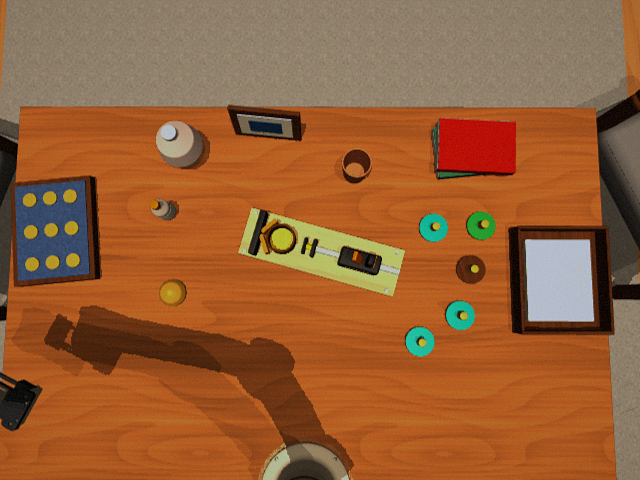

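The lid-shaped things in the top view are turquoise at (433,228), (460,316) and (420,342), green at (481,225), and brown at (470,269), which is (186,235) in the scene view. Only the brown one is dark wood, so it's the one meant. I'll confirm it in one enlarged crop and measure.

Run:
```python
from h import *
import pickle
a,b=pickle.load(open("c0.pkl","rb"))
A=a["pixels"][:,:,::-1];B=b["pixels"][:,:,::-1]
r=lambda I,x,y,w,h:cv2.resize(I[y:y+h,x:x+w],(400,300),interpolation=cv2.INTER_CUBIC)
top=np.hstack([r(B,435,240,80,60),r(A,150,205,80,60)])
bot=np.hstack([r(B,236,190,180,120)[:, :],r(A,236,200,160,105)])
cv2.imwrite("pics/crop.png",np.vstack([top,bot]))
def blobs(c,lo,hi,x0,y0,x1,y1,mn=15):
    h=cv2.cvtColor(c["pixels"],cv2.COLOR_RGB2HSV); m=cv2.inRange(h,np.array(lo),np.array(hi)); M=np.zeros_like(m);M[y0:y1,x0:x1]=m[y0:y1,x0:x1]
    n,l,s,ce=cv2.connectedComponentsWithStats(M); return [(ce[i].round(1).tolist(),s[i].tolist()) for i in range(1,n) if s[i][4]>=mn],M
# board
for c,box in((b,(225,195,420,305)),(a,(230,215,400,305))):
    bl,M=blobs(c,(22,40,100),(38,255,255),*box)
    P=cv2.findNonZero(M); q=cv2.boxPoints(cv2.minAreaRect(P)); 
    hull=cv2.convexHull(P); ap=cv2.approxPolyDP(hull,6,True)[:,0]
    print(bl[:6]);print(ap.tolist()); print([onz(c,*p,0.018).round(4).tolist() for p in ap])
# lid: dark disc & knob
print(blobs(b,(18,120,110),(32,255,255),450,250,490,290,3)[0]); print(blobs(a,(15,110,100),(32,255,255),165,215,205,250,3)[0])
for x in range(452,492,3): print(x,cv2.cvtColor(b["pixels"],cv2.COLOR_RGB2HSV)[276,x],end=' ')
```

```text
[([328.1, 254.3], [238, 208, 167, 89, 4898]), ([281.9, 238.3], [272, 228, 21, 22, 368])]
[[404, 250], [392, 296], [238, 252], [252, 208]]
[[0.5729, -0.2406, 0.018], [0.459, -0.2093, 0.018], [0.5672, 0.1723, 0.018], [0.6781, 0.1393, 0.018]]
[([260.8, 228.3], [254, 224, 14, 9, 71]), ([256.2, 237.6], [250, 235, 13, 7, 40]), ([301.7, 266.0], [240, 239, 123, 58, 1675]), ([311.6, 245.0], [302, 238, 22, 15, 181]), ([308.2, 255.4], [300, 252, 18, 8, 58]), ([380.1, 283.8], [368, 264, 25, 39, 429])]
[[392, 270], [377, 302], [240, 251], [261, 224]]
[[0.5769, 0.1684, 0.018], [0.6812, 0.1346, 0.018], [0.5687, -0.2418, 0.018], [0.4648, -0.2059, 0.018]]
[([474.5, 268.4], [471, 265, 8, 8, 53])]
[([183.2, 227.5], [180, 225, 7, 6, 36])]
452 [ 12 205 173] 455 [ 12 210 170] 458 [ 11 207  58] 461 [  9 201  85] 464 [ 10 210  90] 467 [ 11 207  91] 470 [  8 210  80] 473 [  8 197  93] 476 [ 10 199  96] 479 [  9 207  90] 482 [  9 215  83] 485 [ 11 196 177] 488 [ 11 207 171] 491 [ 11 203 175]
```

View pics/crop.png

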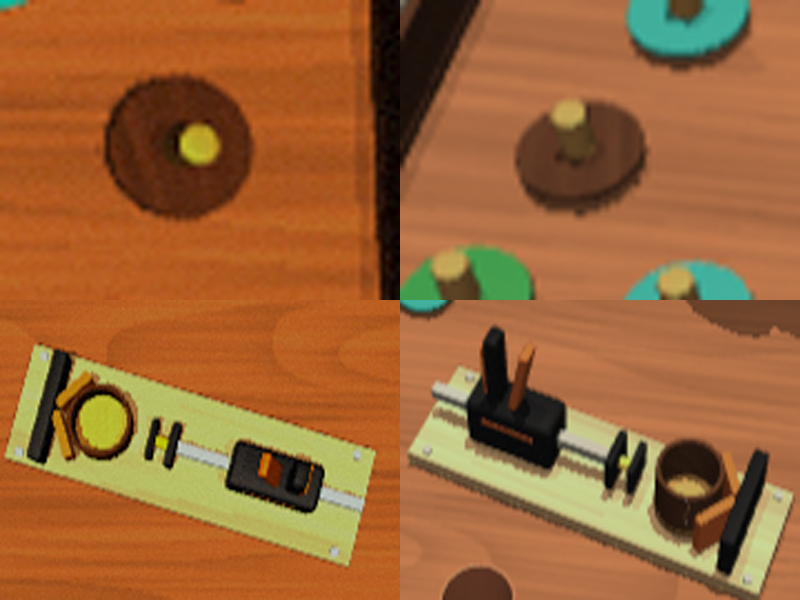

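The crop confirms the brown disc with the brass knob. It also shows the box between the pad and the orange V, with an open mouth. Next I'll fit the clamp frame, knob and rim.

Run:
```python
from h import *
import pickle
from scipy.optimize import least_squares
a,b=pickle.load(open("c0.pkl","rb"))
k1=onz(b,474.5,268.4,.044);k2=onz(a,183.2,227.5,.044);print("knob",k1.round(4),k2.round(4))
# lid disc in top: dark mask
def dark(c,x0,y0,x1,y1,vmax=120):
    h=cv2.cvtColor(c["pixels"],cv2.COLOR_RGB2HSV); m=((h[...,2]<vmax)).astype(np.uint8)*255;M=np.zeros_like(m);M[y0:y1,x0:x1]=m[y0:y1,x0:x1];return M
for c,bx,z in((b,(450,248,492,290),.014),(a,(165,215,206,252),.012)):
    M=dark(c,*bx); cn=max(cv2.findContours(M,0,2)[0],key=cv2.contourArea); e=cv2.fitEllipse(cv2.convexHull(cn)); print("disc",e,onz(c,*e[0],z).round(4))
# clamp frame from corners
loc=np.array([[60,180],[-60,180],[-60,-220],[60,-220]])/1e3
def fit(P):
    # order P to match: far +y world end is clamp +y
    f=lambda p:(np.c_[loc@np.array([[np.cos(p[2]),np.sin(p[2])],[-np.sin(p[2]),np.cos(p[2])]])+p[:2]]-P).ravel()
    r=least_squares(f,[.57,-.03,0.2]); return r.x,r.cost**.5
Pt=np.array([[.6781,.1393],[.5672,.1723],[.459,-.2093],[.5729,-.2406]]);Ps=np.array([[.6812,.1346],[.5769,.1684],[.4648,-.2059],[.5687,-.2418]])
for P in(Pt,Ps,(Pt+Ps)/2): print("clamp",fit(P))
p,_=fit((Pt+Ps)/2)
c,s=np.cos(p[2]),np.sin(p[2]);W=lambda x,y,z:np.array([p[0]+c*x-s*y,p[1]+s*x+c*y,z])
print("grip",W(0,-.127,.13))
# overlay
for y in(.06,.07,.08,.09): print(y,W(0,y,.076).round(4),proj(b,W(0,y,.076)).round(1),proj(a,W(0,y,.076)).round(1))
o=[]
for cam in(b,a):
    I=cam["pixels"][:,:,::-1].copy();u=proj(cam,W(0,.07,.076)).astype(int)
    crop=I[u[1]-22:u[1]+23,u[0]-22:u[0]+23]; 
    for t in np.linspace(0,6.28,12):pass
    o.append(cv2.resize(crop,(398,398),interpolation=cv2.INTER_NEAREST)); print("org",u-22)
cv2.imwrite("pics/box.png",np.hstack(o))
```

```text
knob [ 0.526  -0.4066  0.044 ] [ 0.5289 -0.4081  0.044 ]
disc ((470.03955078125, 268.8341064453125), (28.08982276916504, 30.064058303833008), 121.08235931396484) [ 0.5266 -0.4047  0.014 ]
disc ((185.7691192626953, 236.10174560546875), (21.146841049194336, 26.52924346923828), 75.36892700195312) [ 0.5326 -0.4064  0.012 ]
clamp (array([ 0.57470524, -0.01531926, -0.27366496]), np.float64(0.004117072988883735))
clamp (array([ 0.57868069, -0.01702863, -0.29321814]), np.float64(0.009636904747451585))
clamp (array([ 0.57669196, -0.01617266, -0.28337547]), np.float64(0.006721886847726937))
grip [ 0.54118301 -0.13810753  0.13      ]
0.06 [0.5935 0.0414 0.076 ] [289.2 239. ] [344.2 256.2]
0.07 [0.5963 0.051  0.076 ] [285.1 237.8] [347.9 257.4]
0.08 [0.5991 0.0606 0.076 ] [281.1 236.6] [351.6 258.7]
0.09 [0.6019 0.0702 0.076 ] [277.1 235.4] [355.3 260. ]
org [263 215]
org [325 235]
```

View pics/box.png

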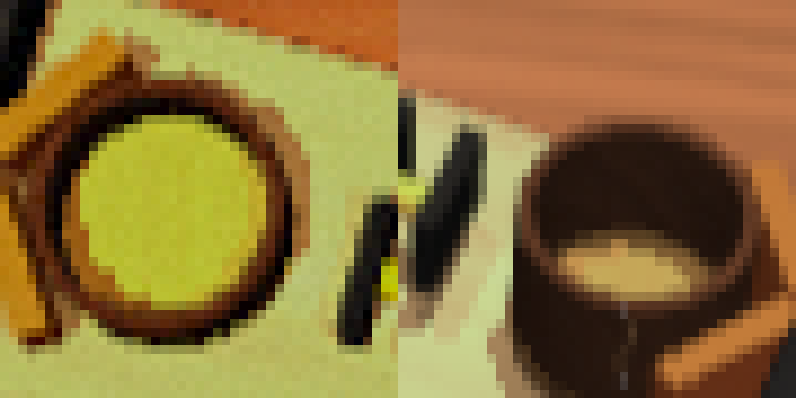

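Both views put the rim centre near clamp (0, 0.08): top pixel (281,237), scene pixel (352,258.6). That is about (0.598, 0.061) in world coordinates. I'll gripe the knob twice, 90° apart, which centres it in the jaws and also calibrates the cameras. First I travel there.

Call:
apply_moves:
  targets:
    - [-3.1,-2.85,0,0]
    - [-3.1,-2.85,0,0]
    - [-3.1,-2.85,0,0]
    - [-3.1,-2.85,0,0]
    - [-3.1,-2.85,0,0]
    - [-3.1,-2.85,0,0]
    - [-3.1,-2.85,0,0]
    - [-3.1,-2.85,0,0]
    - [-3.1,-2.85,0,0]
    - [-3.1,-2.85,0,0]
    - [-3.1,-2.85,0,0]
    - [-3.1,-2.85,0,0]
    - [-3.1,-2.85,0,0]
    - [-3.1,-2.85,0,0]
    - [-3.1,-2.85,0,0]
    - [-3.1,-2.85,0,0]
  gripper: -1

```text
clock: 1.7
tool_pos: [0.5303, -0.0516, 0.2248]
eef_rot: [-3.141, -0.0, 2.675]
force: [0.0, 0.4, -1.1]
grip_width: 0.0919
```

Call:
apply_moves:
  targets:
    - [-2,-4,0,0]
    - [-2,-4,0,0]
    - [-2,-4,0,0]
    - [-2,-4,0,0]
    - [-2,-4,0,0]
    - [-2,-4,0,0]
    - [-2,-4,0,0]
    - [-2,-4,0,0]
    - [0,0,1,8]
    - [0,0,1,8]
    - [0,0,1,8]
    - [0,0,1,8]
    - [0,0,1,8]
    - [0,0,1,8]
    - [0,0,1,8]
    - [0,0,1,8]
    - [0,0,1,8]
    - [0,0,1,7.3]

```text
clock: 3.5
tool_pos: [0.5288, -0.4073, 0.124]
eef_rot: [-3.141, -0.0, 1.285]
force: [0.2, -0.6, -1.1]
grip_width: 0.0918
```

```bash
cat >> h.py <<'E'
def rel(x,y,z,yaw=None):
    s=readout.get_state(); Y=s["eef_rot"][2]; d=np.array([x,y,z])-s["tool_pos"]
    print("t",round(s["clock"],2),"tool cm:",(100*np.array([d[0]*np.cos(Y)+d[1]*np.sin(Y), d[0]*np.sin(Y)-d[1]*np.cos(Y), -d[2]])).round(2),"turn",None if yaw is None else round(np.degrees(Y-yaw),1), "q",s["joint_pos"].round(2))
E
python3 -c "
from h import *
rel(.528,-.4065,.039,1.291)"
```

```text
t 3.5 tool cm: [ 0.05 -0.1   8.5 ] turn -0.3 q [ 0.38  0.62  0.34  1.6  -0.24  0.96  0.51]
```

Call:
apply_moves:
  targets:
    - [0,0,3,0]
    - [0,0,3,0]
    - [0,0,1.5,0]
    - [0,0,1,0]
    - [0,0,0,0]

```text
clock: 4.0
tool_pos: [0.5283, -0.4072, 0.0386]
eef_rot: [-3.139, -0.001, 1.291]
force: [0.2, 0.8, 0.2]
grip_width: 0.0923
```

Call:
apply_moves:
  targets:
    - [0,0,0,0]
    - [0,0,0,0]
    - [0,0,0,0]
    - [0,0,0,0]
    - [0,0,0,0]
    - [0,0,0,0]
  gripper: 1

```text
clock: 4.6
tool_pos: [0.5292, -0.4077, 0.0402]
eef_rot: [3.141, 0.0, 1.291]
force: [-0.7, 0.6, 0.0]
grip_width: 0.0482
```

Call:
apply_moves:
  targets:
    - [0,0,0,0]
    - [0,0,0,0]
    - [0,0,0,0]
    - [0,0,0,0]
    - [0,0,0,0]
    - [0,0,0,0]

```text
clock: 5.2
tool_pos: [0.529, -0.4076, 0.0398]
eef_rot: [-3.141, -0.0, 1.291]
force: [-0.2, 0.5, -0.7]
grip_width: 0.017
```

Call:
apply_moves:
  targets:
    - [0,0,0,0]
    - [0,0,0,0]
    - [0,0,0,-8]
    - [0,0,0,-8]
    - [0,0,0,-8]
    - [0,0,0,-8]
    - [0,0,0,-8]
    - [0,0,0,-8]
    - [0,0,0,-8]
    - [0,0,0,-8]
    - [0,0,0,-8]
    - [0,0,0,-8]
    - [0,0,0,-8]
    - [0,0,0,-2]
  gripper: -0.2

```text
clock: 6.6
tool_pos: [0.5291, -0.4081, 0.0402]
eef_rot: [-3.142, 0.0, 2.864]
force: [0.2, 0.2, -0.8]
grip_width: 0.055
```

Call:
apply_moves:
  targets:
    - [0,0,0,0]
    - [0,0,0,0]
    - [0,0,0,0]
    - [0,0,0,0]
    - [0,0,0,0]
    - [0,0,0,0]
    - [0,0,0,0]
    - [0,0,0,0]
  gripper: 1

```text
clock: 7.4
tool_pos: [0.5291, -0.4078, 0.04]
eef_rot: [-3.142, -0.0, 2.861]
force: [-0.8, -0.2, 0.8]
grip_width: 0.0172
```

Run:
```python
from h import *
import pickle
a=snap("scene","pics/s1.png");pickle.dump(a,open("c1.pkl","wb"))
s=readout.get_state();print({k:np.round(s[k],4) for k in("clock","tool_pos","eef_rot","grip_width","joint_pos")})
A=a["pixels"][:,:,::-1];u=proj(a,[s["tool_pos"][0],s["tool_pos"][1],.02]).astype(int)
cv2.imwrite("pics/g1.png",cv2.resize(A[u[1]-45:u[1]+45,u[0]-60:u[0]+60],(800,600),interpolation=cv2.INTER_CUBIC))
```

```text
{'clock': np.float64(7.45), 'tool_pos': array([ 0.5291, -0.4077,  0.04  ]), 'eef_rot': array([-3.1416, -0.    ,  2.8615]), 'grip_width': np.float64(0.0169), 'joint_pos': array([ 0.6727,  0.7073, -0.0801,  1.6281,  0.0719,  0.8091,  1.8528])}
```

View pics/g1.png

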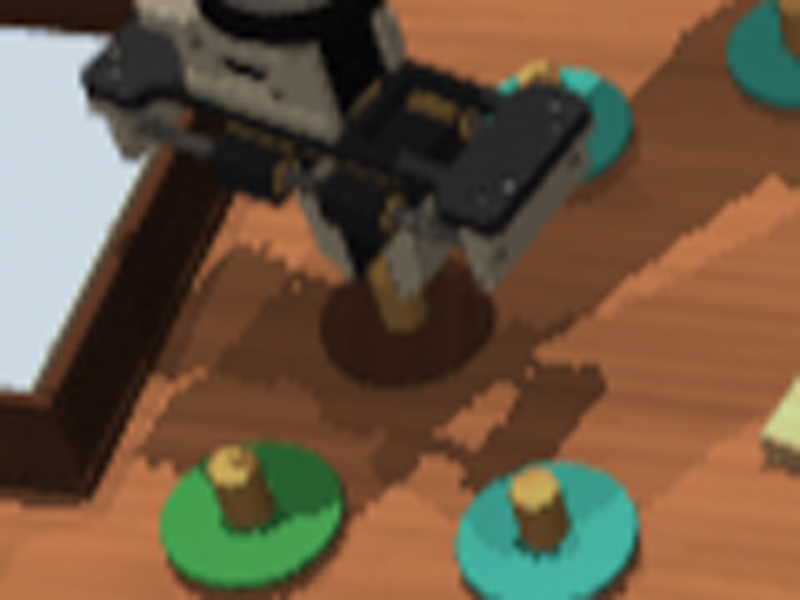

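Gripped: the crop shows the brown lid's knob between the pads at about (400,290), and the lid is now centred on the TCP at (0.529, -0.408). I'll correct the box estimate using this known position, and lift.

Run:
```python
from h import *
import pickle
a,b=pickle.load(open("c0.pkl","rb"))
# rim fit: contour points of the dark box silhouette, extremes
for c,(x0,y0,x1,y1),guess in((b,(264,222,300,258),(280.7,237.5)),(a,(336,245,374,275),(351.9,258.6))):
    print(onz(c,*guess,.076).round(4))
    g=cv2.cvtColor(c["pixels"],cv2.COLOR_RGB2GRAY); print(g[y0:y1:3,x0:x1:2])
rel(.529,-.4077,.26)
p=np.array([.577,-.0174])
for yaw in(-.274,-.283,-.293): print((p+.08*np.array([-np.sin(yaw),np.cos(yaw)])).round(4), (p-.127*np.array([-np.sin(yaw),np.cos(yaw)])).round(4))
```

```text
[0.5969 0.0616 0.076 ]
[[ 10  64 159 133 131 136  65 100 160 186 153 185 184 181 184 180 179 180]
 [  0 138 133 136  66  49  48  42  42  38  41  54  86 147 185 179 179 182]
 [136 131  93  48  40   9   6  49 135 139 133  34  27  57 116 112 182 177]
 [114  29  65  16   3 139 173 173 170 169 171 168 179  90  51 115 117 185]
 [ 62  64  34   3 148 176 167 171 166 171 171 171 168 159 102  35 122 180]
 [ 39  53  18  60 172 172 172 174 168 175 168 174 172 170 161  55 122 177]
 [119  46  10  90 138 172 169 170 166 174 169 172 174 173 149  43  88 177]
 [138  38  51  48  99 173 172 172 172 171 172 172 170 160  56  14 111 179]
 [134  99  58  42 108 101 170 171 173 171 171 175 166  71  20  29 186 184]
 [134 137  32  99  45  54  70  77 129 133 118  86  47   3  27 184 178 183]
 [147  88  42 121 178 141  21  27  28  27  13   5  25 165 178 175 178 178]
 [175 164 179 175 176 174 176 180 183 178 183 178 177 174 173 173 175 171]]
[0.5986 0.0613 0.076 ]
[[132 133 134 135 135 136 137 137 137 138 138 137 138 137 136 133 132 130
  129]
 [152 122 128 127 126 110 103 100  99 105 116 125 126 126 127 129 129 13
[... 160 characters left out ...]
119
  119]
 [191 137  33  23  26  27  25  26  24  27  25  23  23  21  69 136 136 121
  121]
 [191  66  44  22  23  23  25  34  33  22  26  23  23  22  66  75 137 136
  154]
 [194  19  61  42 120 127 129 159 135  96  91  51  22  28  63  47 137 137
  166]
 [203  20  23  45  93 154 168 166 167 166 167 106  71  58  24  46  83 135
   32]
 [199  19  21  23  24  33  46  80  62  59  56  42  28  25  39 107 136  32
   33]
 [132  32  20  22  25  25  28  28  27  28  26  28 104 137 138 136 100  33
   35]]
t 7.45 tool cm: [ 1.0e-02  0.0e+00 -2.2e+01] turn None q [ 0.67  0.71 -0.08  1.63  0.07  0.81  1.85]
[0.5986 0.0596] [ 0.5426 -0.1397]
[0.5993 0.0594] [ 0.5415 -0.1393]
[0.6001 0.0592] [ 0.5403 -0.139 ]
```

Call:
apply_moves:
  targets:
    - [0,0,-1,0]
    - [0,0,-2,0]
    - [0,0,-3,0]
    - [0,0,-4,0]
    - [0,0,-4,0]
    - [0,0,-4,0]
    - [0,0,-3,0]
    - [0,0,-1,0]

```text
clock: 8.25
tool_pos: [0.5308, -0.4088, 0.2652]
eef_rot: [-3.139, 0.007, 2.862]
force: [0.3, -0.8, -1.0]
grip_width: 0.0171
```

```bash
python3 -c "
from h import *
rel(.5983,.0602,.2,2.858)"
```

```text
t 8.25 tool cm: [ 6.47 46.94  6.52] turn 0.2 q [ 0.68  0.47 -0.09  1.47  0.04  1.2   1.87]
```

Call:
apply_moves:
  targets:
    - [0.5,2,0,0]
    - [0.5,4,0,0]
    - [0.5,4,0,0]
    - [0.5,4,0,0]
    - [0.5,4,0,0]
    - [0.5,4,0,0]
    - [0.5,4,0,0]
    - [0.5,4,0,0]
    - [0.5,4,0,0]
    - [0.5,4,0,0]
    - [0.5,4,0,0]
    - [0.5,3,0,0]
    - [0.5,2,0,0]
    - [0,0,2,0]
    - [0,0,2,0]
    - [0,0,2,0]
    - [0,0,2,0]
    - [0,0,2,0]
    - [0,0,1,0]
    - [0,0,0,0]

```text
clock: 10.25
tool_pos: [0.5946, 0.0617, 0.1477]
eef_rot: [-3.14, -0.004, 2.862]
force: [-0.3, 0.1, -1.1]
grip_width: 0.0171
```

```bash
python3 -c "
from h import *
rel(.5983,.0602,.107,2.858)"
```

```text
t 10.25 tool cm: [-0.4  -0.04  4.07] turn 0.2 q [ 0.06  0.48 -0.27  1.76  0.15  0.93  1.02]
```

Call:
apply_moves:
  targets:
    - [-0.2,0,0.8,0]
    - [-0.2,0,0.8,0]
    - [0,0,0.7,0]
    - [0,0,0,0]
    - [0,0,0,0]

```text
clock: 10.75
tool_pos: [0.6003, 0.0609, 0.1269]
eef_rot: [-3.142, -0.0, 2.862]
force: [-0.6, 0.8, -0.7]
grip_width: 0.0174
```

Run:
```python
from h import *
import pickle
a=snap("scene");b=snap("top");pickle.dump((a,b),open("c2.pkl","wb"))
rel(.5983,.0602,.107,2.858)
print(readout.get_state()["tool_pos"])
o=[]
for c in(a,b):
    u=proj(c,[.598,.06,.085]).astype(int); I=c["pixels"][:,:,::-1]
    o.append(cv2.resize(I[u[1]-25:u[1]+25,u[0]-25:u[0]+25],(400,400),interpolation=cv2.INTER_NEAREST)); print(u-25)
cv2.imwrite("pics/place.png",np.hstack(o))
```

```text
t 10.85 tool cm: [ 0.2  -0.13  2.04] turn 0.2 q [ 0.05  0.51 -0.26  1.76  0.16  0.9   1.01]
[0.60064287 0.06092986 0.12737261]
[326 231]
[256 211]
```

View pics/place.png

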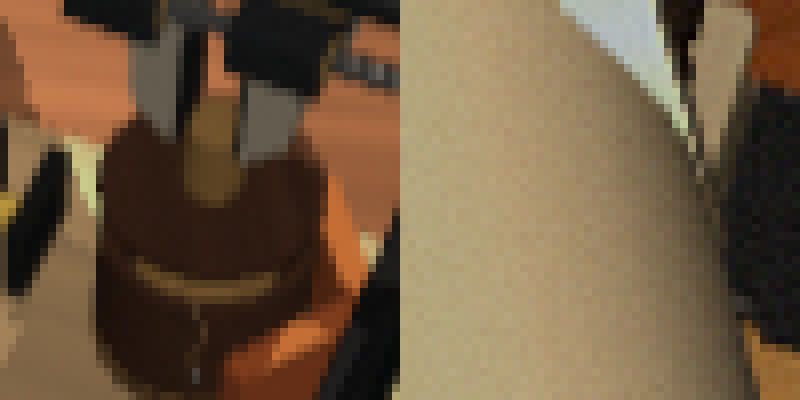

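Run:
```python
from h import *
import pickle
a,b=pickle.load(open("c2.pkl","rb"))
L=np.array([.6006,.0609,0])
for z in(.095,.101): print(z,proj(a,L+[0,0,z]))
# edges of projected disc (z .101/.095) and rim for hypothesised box centre
t=np.linspace(0,2*np.pi,200)
def ext(c,x,y,z,r): P=np.array([proj(c,[x+r*np.cos(q),y+r*np.sin(q),z]) for q in t]); return P.min(0).round(1),P.max(0).round(1)
print("disc",ext(a,.6006,.0609,.101,.036),ext(a,.6006,.0609,.095,.036)); print("plug bottom",ext(a,.6006,.0609,.0872,.027))
for x,y in((.5983,.0602),(.5983,.063),(.6006,.0609)): print(x,y,"rim",ext(a,x,y,.076,.035))
g=cv2.cvtColor(a["pixels"],cv2.COLOR_RGB2GRAY)
for v in range(252,270,2): print(v,g[v,334:374])
```

```text
0.095 [352.09905503 254.5382561 ]
0.101 [352.24099078 253.0434822 ]
disc (array([337.7, 241.9]), array([366.8, 264.7])) (array([337.6, 243.4]), array([366.6, 266.1]))
plug bottom (array([341.1, 248.1]), array([362.7, 265.1]))
0.5983 0.0602 rim (array([337.6, 247.7]), array([365.4, 269.6]))
0.5983 0.063 rim (array([338.7, 247.8]), array([366.5, 269.8]))
0.6006 0.0609 rim (array([337.8, 248.4]), array([365.6, 270.4]))
252 [ 55 166 194 188  69  33  32  35  33  33  32  30  31  32  37  58  65  68
  70  71  71  67  51  32  32  34  35  33  29  30  32  36  65 111 109 108
 108 108 108 108]
254 [ 75 135 195 191  25  33  33  32  33  32  31  31  31  32  34  53  65  70
  70  71  68  60  38  31  32  33  35  34  30  29  29  32  45 128 120 105
 105 105 105 105]
256 [ 74 129 134 193 106  33  32  31  33  32  31  31  30  30  31  33  38  48
  56  57  41  32  32  31  31  32  34  35  34  29  30  33  63 129 127 111
 104 105 104 105]
258 [114 126 126 125  85  28  32  31  32  31  32  30  31  31  31  31  33  32
  32  31  31  31  31  31  30  32  34  34  35  33  30  36  85 129 129 126
 110 110 109 108]
260 [116 128 127 125  54  32  26  29  32  32  31  30  31  29  31  30  33  33
  32  32  31  31  30  32  31  31  33  34  34  32  28  35  73 129 129 128
 127 152 139 119]
262 [108 107 106 114  33  29  33  25  22  28  29  30  30  30  30  30  32  32
  32  31  32  31  30  31  32  30  32  33  31  26  32  33  48  99 129 129
 131 160 175 102]
264 [113 112 112 108  18  20  26  32  39  68  67  52  33  27  26  29  30  33
  33  31  32  30  30  29  29  29  32  25  27  34  30  35  44  50 119 129
 129 128  97  26]
266 [113 113 113 100  19  19  21  23  27  33  47  67  78  85  78  68  67  65
  65  65  65  66  73  73  77  71  43  34  33  26  26  41  45  46  73 106
 126  69  17  21]
268 [110 109 109  85  18  19  22  21  24  23  27  30  31  38  39  55  64  63
  63  62  63  55  48  48  33  30  29  26  25  25  26  44  44  53  63  67
  50  12  13  12]
```

Run:
```python
from h import *
import pickle
a,b=pickle.load(open("c2.pkl","rb"));a0,_=pickle.load(open("c0.pkl","rb"))
for v in range(240,276): print(v,a["pixels"][v,[345,352,358]].tolist(),a0["pixels"][v,[345,352,358]].tolist())
L=(.6006,.0609)
for z in(.0872,.095,.101): print(z,proj(a,[L[0]+.027,L[1],z]),proj(a,[L[0]+.036,L[1],z]))
```

```text
240 [[99, 92, 78], [185, 116, 74], [17, 18, 18]] [[180, 112, 72], [184, 115, 73], [185, 115, 73]]
241 [[99, 92, 78], [181, 113, 72], [74, 68, 58]] [[178, 110, 70], [179, 111, 70], [184, 115, 73]]
242 [[100, 93, 79], [149, 93, 58], [99, 92, 78]] [[186, 116, 74], [178, 111, 70], [178, 112, 71]]
243 [[100, 92, 79], [112, 76, 43], [100, 93, 79]] [[193, 122, 77], [187, 117, 74], [182, 114, 72]]
244 [[100, 93, 79], [111, 81, 43], [99, 92, 78]] [[194, 122, 77], [194, 121, 77], [190, 119, 75]]
245 [[99, 92, 78], [112, 82, 44], [100, 92, 79]] [[191, 119, 75], [193, 121, 76], [193, 120, 76]]
246 [[87, 77, 65], [114, 84, 46], [100, 92, 78]] [[183, 114, 72], [188, 118, 74], [191, 120, 76]]
247 [[62, 48, 37], [113, 83, 45], [100, 93, 78]] [[176, 110, 70], [179, 112, 71], [184, 115, 73]]
248 [[47, 28, 18], [113, 82, 44], [99, 92, 79]] [[176, 110, 71], [141, 87, 55], [176, 110, 69]]
249 [[45, 26, 17], [102, 75, 40], [100, 92, 79]] [[144, 89, 57], [79, 46, 30], [148, 92, 58]]
250 [[45, 26, 17], [90, 66, 35], [87, 77, 64]] [[86, 52, 33], [47, 27, 18], [110, 66, 42]]
251 [[44, 26, 17], [90, 66, 35], [
[... 1740 characters left out ...]
[40, 23, 14]] [[36, 21, 13], [60, 35, 22], [41, 24, 16]]
271 [[36, 21, 13], [40, 24, 16], [39, 23, 15]] [[36, 21, 14], [40, 23, 14], [39, 23, 15]]
272 [[36, 21, 13], [40, 23, 15], [39, 22, 13]] [[36, 21, 14], [39, 24, 15], [41, 24, 14]]
273 [[37, 22, 14], [39, 23, 15], [83, 40, 21]] [[36, 22, 14], [38, 22, 14], [121, 76, 35]]
274 [[38, 22, 15], [38, 23, 14], [117, 55, 27]] [[36, 21, 13], [37, 22, 14], [178, 113, 53]]
275 [[36, 21, 14], [38, 22, 14], [126, 60, 29]] [[36, 22, 15], [38, 22, 15], [195, 124, 58]]
0.0872 [350.96817141 265.02897226] [350.64598393 267.93976891]
0.095 [351.14895682 263.11787634] [350.82602046 266.03407102]
0.101 [351.28927285 261.63458521] [350.9657614  264.55490441]
```

The tan band at (352,267) is the box floor, seen between the disc's lower edge and the near rim. The disc spans u 337.5–366.2 and the rim about 337.8–366, so lid and rim agree to about 1 mm. I'll go down gently from here.

Call:
apply_moves:
  targets:
    - [0,0,0.4,0]
    - [0,0,0.4,0]
    - [0,0,0.3,0]
    - [0,0,0.2,0]
    - [0,0,0.2,0]
    - [0,0,0,0]

```text
clock: 11.45
tool_pos: [0.6001, 0.0608, 0.1116]
eef_rot: [-3.141, -0.001, 2.862]
force: [-0.7, 0.0, -0.1]
grip_width: 0.0173
```

Run:
```python
from h import *
import time
s=readout.get_state();print(s["tool_pos"],s["eef_rot"],s["force"],s["torque"])
```

```text
[0.60013304 0.06080447 0.11157731] [-3.14136703e+00 -6.16933576e-04  2.86163974e+00] [-0.74974096  0.04080274 -0.13041076] [-0.00137208  0.07469552  0.02090384]
```

No contact force with the plug about 4 mm below rim height, so it has entered the mouth.

Call:
apply_moves:
  targets:
    - [0,0,0.2,0]
    - [0,0,0.1,0]
    - [0,0,0,0]

```text
clock: 11.75
tool_pos: [0.6003, 0.0608, 0.1088]
eef_rot: [-3.142, -0.0, 2.862]
force: [-0.9, 0.7, -1.7]
grip_width: 0.0169
```

Call:
apply_moves:
  targets:
    - [0,0,0.05,0]
    - [0,0,0,0]

```text
clock: 11.95
tool_pos: [0.6004, 0.0608, 0.1085]
eef_rot: [3.142, -0.0, 2.862]
force: [-0.6, -0.2, -0.9]
grip_width: 0.0173
```

Call:
apply_moves:
  targets:
    - [0,0,0.05,0]
    - [0,0,0.03,0]
    - [0,0,0,0]

```text
clock: 12.25
tool_pos: [0.6005, 0.0609, 0.108]
eef_rot: [3.141, 0.0, 2.862]
force: [-0.2, -0.4, 3.1]
grip_width: 0.0168
```

Call:
apply_moves:
  targets:
    - [0,0,0,0]
    - [0,0,0,0]
    - [0,0,0,0]
    - [0,0,0,0]
    - [0,0,0,0]
    - [0,0,-0.5,0]
    - [0,0,-2,0]
    - [0,0,-4,0]
    - [0,0,-4,0]
    - [0,0,-2,0]
  gripper: -0.2

```text
clock: 13.25
tool_pos: [0.6022, 0.0613, 0.2371]
eef_rot: [3.139, 0.005, 2.862]
force: [1.2, -0.9, -0.4]
grip_width: 0.0551
```

Run:
```python
from h import *
import pickle
a=snap("scene");b=snap("top");pickle.dump((a,b),open("c3.pkl","wb"))
o=[]
for c in(a,b):
    u=proj(c,[.598,.06,.085]).astype(int); I=c["pixels"][:,:,::-1]
    o.append(cv2.resize(I[u[1]-30:u[1]+30,u[0]-30:u[0]+30],(400,400),interpolation=cv2.INTER_CUBIC)); print(u-30)
cv2.imwrite("pics/seated.png",np.hstack(o))
rel(.5415,-.1393,.2,2.858)
for v in range(238,272): print(v,a["pixels"][v,[345,352,358],0].tolist(),end=' ')
```

```text
[321 226]
[251 206]
t 13.35 tool cm: [  0.36 -20.98   3.74] turn 0.2 q [ 0.07  0.39 -0.28  1.66  0.12  1.1   1.05]
238 [183, 180, 176] 239 [187, 186, 184] 240 [184, 188, 190] 241 [182, 184, 189] 242 [190, 183, 183] 243 [198, 192, 186] 244 [198, 198, 195] 245 [195, 198, 198] 246 [187, 179, 196] 247 [178, 165, 188] 248 [143, 186, 154] 249 [101, 200, 110] 250 [100, 200, 100] 251 [92, 201, 102] 252 [85, 162, 103] 253 [85, 109, 104] 254 [85, 98, 104] 255 [83, 93, 97] 256 [67, 92, 90] 257 [48, 92, 88] 258 [47, 91, 87] 259 [46, 92, 86] 260 [45, 78, 85] 261 [45, 56, 84] 262 [46, 47, 66] 263 [45, 47, 45] 264 [44, 47, 45] 265 [45, 48, 45] 266 [44, 47, 45] 267 [43, 47, 46] 268 [38, 46, 43] 269 [36, 43, 40] 270 [38, 39, 40] 271 [38, 40, 40]
```

View pics/seated.png

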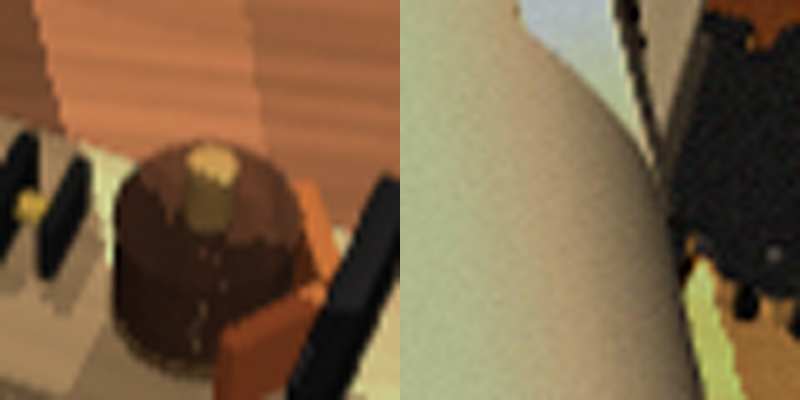

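Seated: the image shows the lid flush on the box with no gap and the knob upright at (212,165) in the crop, and contact force appeared at the expected height. Next is the handle; I'll check its position from the first pictures.

Run:
```python
from h import *
import pickle
a,b=pickle.load(open("c0.pkl","rb"))
p=np.array([.577,-.0174]);yaw=-.283
W=lambda x,y,z:[*(p+x*np.array([np.cos(yaw),np.sin(yaw)])+y*np.array([-np.sin(yaw),np.cos(yaw)])),z]
for n,c in(("s",a),("t",b)):
    print(n,"handle top",proj(c,W(0,-.135,.156)).round(1),"housing ctr",proj(c,W(0,-.115,.076)).round(1))
    u=proj(c,W(0,-.115,.1)).astype(int)
    h=cv2.cvtColor(c["pixels"],cv2.COLOR_RGB2HSV);m=cv2.inRange(h,(0,0,0),(180,255,75)) ;M=np.zeros_like(m);M[u[1]-35:u[1]+30,u[0]-35:u[0]+35]=m[u[1]-35:u[1]+30,u[0]-35:u[0]+35]
    k=max(cv2.findContours(M,0,2)[0],key=cv2.contourArea);x,y,w,hh=cv2.boundingRect(k);print("bbox dark",x,y,w,hh,cv2.minAreaRect(k))
    cs=[proj(c,W(sx*.022,yy,.076)).round(1).tolist() for sx in(-1,1) for yy in(-.165,-.065)];print("housing corners",cs)
    hc=[proj(c,W(sx*.012,yy,.156)).round(1).tolist() for sx in(-1,1) for yy in(-.143,-.127)];print("handle corners",hc)
A=np.hstack([cv2.resize(c["pixels"][v-30:v+30,u-30:u+30,::-1],(400,400),interpolation=cv2.INTER_NEAREST) for c,u,v in((a,280,235),(b,362,258))])
cv2.imwrite("pics/handle.png",A)
rel(*W(0,-.127,.2)[:2],.2,2.8585); print(W(0,-.127,.13))
```

```text
s handle top [273.1 211.7] housing ctr [281.9 234.8]
bbox dark 262 210 40 48 ((284.1000061035156, 234.20001220703125), (40.79337692260742, 40.160919189453125), 18.43494987487793)
housing corners [[268.9, 223.4], [302.7, 234.9], [261.1, 234.7], [295.5, 246.8]]
handle corners [[272.4, 207.6], [278.1, 209.4], [268.0, 213.9], [273.7, 215.8]]
t handle top [372.  259.4] housing ctr [360.5 259.5]
bbox dark 338 247 44 28 ((359.4658508300781, 260.5504455566406), (42.17782211303711, 19.914093017578125), 15.64224624633789)
housing corners [[378.3, 274.4], [337.6, 262.5], [383.4, 256.5], [342.8, 244.7]]
handle corners [[374.0, 265.7], [367.0, 263.6], [377.0, 255.2], [370.0, 253.2]]
t 13.35 tool cm: [  0.36 -20.99   3.74] turn 0.2 q [ 0.07  0.39 -0.28  1.66  0.12  1.1   1.05]
[np.float64(0.5415368289967387), np.float64(-0.1393482000785311), 0.13]
```

View pics/handle.png

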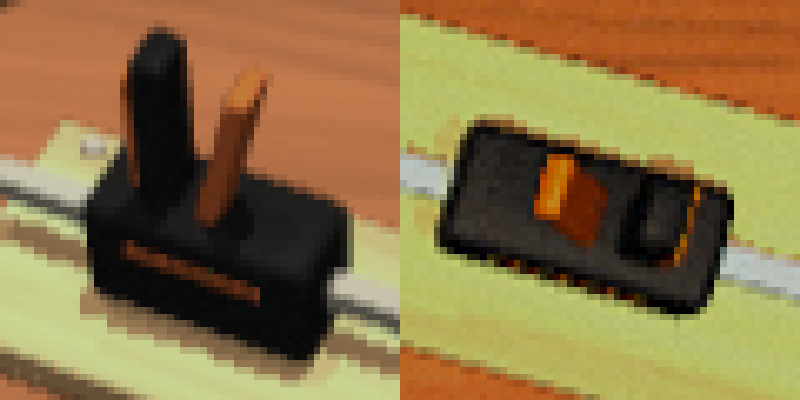

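Predicted handle top: scene (273,212) and top (372,259). Seen at about (274,211) and (371,258), so the clamp frame is good to 2–3 mm. Moving over the handle and down.

Call:
apply_moves:
  targets:
    - [0.06,-2,0,0]
    - [0.06,-4,0,0]
    - [0.06,-4,0,0]
    - [0.06,-4,0,0]
    - [0.06,-4,0,0]
    - [0.06,-2,0,0]
    - [0,-1,0,0.2]
    - [0,0,0,0]
    - [0,0,0,0]
  gripper: -1

```text
clock: 14.25
tool_pos: [0.5392, -0.1383, 0.2324]
eef_rot: [3.141, -0.001, 2.86]
force: [-0.7, 0.0, -0.7]
grip_width: 0.0917
```

```bash
python3 -c "
from h import *
rel(.5415,-.1393,.133,2.8585)"
```

```text
t 14.25 tool cm: [-0.25 -0.03  9.94] turn 0.1 q [ 0.37  0.3  -0.2   1.79  0.07  1.06  1.43]
```

Call:
apply_moves:
  targets:
    - [-0.25,0,2,0]
    - [0,0,3,0]
    - [0,0,3,0]
    - [0,0,1.5,0]
    - [0,0,0.4,0]
    - [0,0,0,0]

```text
clock: 14.85
tool_pos: [0.5415, -0.1389, 0.1333]
eef_rot: [3.141, -0.001, 2.861]
force: [-0.4, -0.3, -0.3]
grip_width: 0.092
```

Call:
apply_moves:
  targets:
    - [0,0,0,0]
    - [0,0,0,0]
    - [0,0,0,0]
    - [0,0,0,0]
    - [0,0,0,0]
    - [0,0,0,0]
    - [0,0,0,0]
    - [0,0,0,0]
    - [0,0,0,0]
    - [0,0,0,0]
  gripper: 1

```text
clock: 15.85
tool_pos: [0.5427, -0.1404, 0.1352]
eef_rot: [3.141, 0.003, 2.859]
force: [0.3, 1.1, 6.7]
grip_width: 0.0314
```

Run:
```python
from h import *
import pickle
a=snap("scene");b=snap("top");pickle.dump((a,b),open("c4.pkl","wb"))
rel(.5415,-.1393,.133,2.8585)
A=cv2.resize(a["pixels"][190:310,240:400,::-1],(800,600),interpolation=cv2.INTER_CUBIC)
cv2.imwrite("pics/sq1.png",A)
```

```text
t 15.95 tool cm: [0.15 0.08 0.22] turn 0.0 q [ 0.36  0.42 -0.19  1.87  0.1   0.86  1.41]
```

View pics/sq1.png

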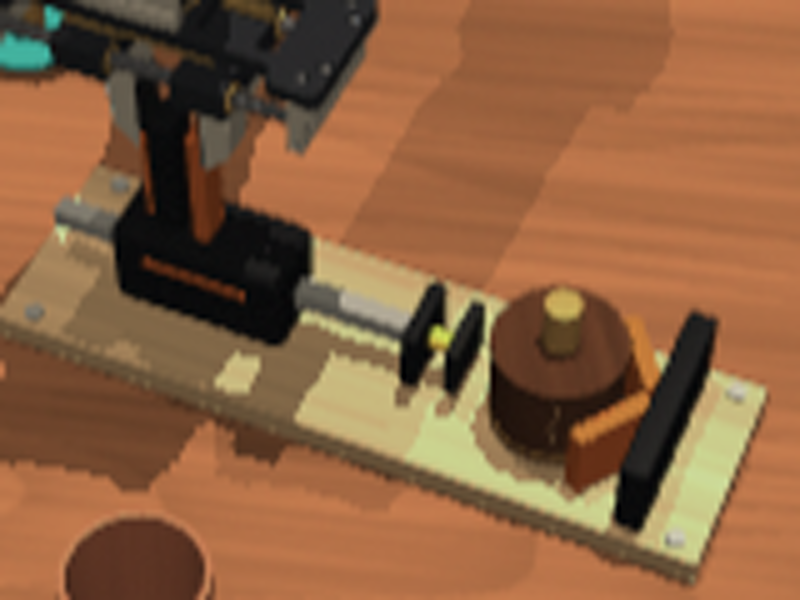

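First squeeze done: grip width 31.4 mm is fully squeezed. The pad at (465,345) in the crop is still well short of the box at (490–630). Jaw travel up to 25 mm (squeeze 4) can't overpress, so I'll do three more cycles.

Call:
apply_moves:
  targets:
    - [0,0,0,0]
    - [0,0,0,0]
    - [0,0,0,0]
    - [0,0,0,0]
    - [0,0,0,0]
    - [0,0,0,0]
    - [0,0,0,0]
  gripper: -0.6

```text
clock: 16.65
tool_pos: [0.5403, -0.1413, 0.1332]
eef_rot: [-3.141, -0.002, 2.858]
force: [0.1, -0.1, -0.5]
grip_width: 0.0728
```

Call:
apply_moves:
  targets:
    - [0,0,0,0]
    - [0,0,0,0]
    - [0,0,0,0]
    - [0,0,0,0]
    - [0,0,0,0]
    - [0,0,0,0]
    - [0,0,0,0]
    - [0,0,0,0]
  gripper: 1

```text
clock: 17.45
tool_pos: [0.5418, -0.1402, 0.1346]
eef_rot: [3.141, 0.001, 2.859]
force: [-0.4, 2.3, 6.0]
grip_width: 0.0314
```

Call:
apply_moves:
  targets:
    - [0,0,0,0]
    - [0,0,0,0]
    - [0,0,0,0]
    - [0,0,0,0]
    - [0,0,0,0]
    - [0,0,0,0]
    - [0,0,0,0]
  gripper: -0.6

```text
clock: 18.15
tool_pos: [0.5409, -0.1414, 0.1335]
eef_rot: [-3.141, -0.001, 2.857]
force: [-0.6, -0.1, 1.1]
grip_width: 0.0733
```

Call:
apply_moves:
  targets:
    - [0,0,0,0]
    - [0,0,0,0]
    - [0,0,0,0]
    - [0,0,0,0]
    - [0,0,0,0]
    - [0,0,0,0]
    - [0,0,0,0]
    - [0,0,0,0]
  gripper: 1

```text
clock: 18.95
tool_pos: [0.5421, -0.1403, 0.1348]
eef_rot: [3.141, 0.002, 2.859]
force: [-1.3, 2.6, 6.6]
grip_width: 0.0317
```

Run:
```python
from h import *
import pickle
a4,_=pickle.load(open("c4.pkl","rb"))
a=snap("scene");pickle.dump(a,open("c5.pkl","wb"))
rel(.5415,-.1393,.133,2.8585)
def kn(c): # bright brass knob top on lid
    h=cv2.cvtColor(c["pixels"],cv2.COLOR_RGB2HSV);m=cv2.inRange(h,(15,90,150),(32,255,255));M=np.zeros_like(m);M[238:262,340:372]=m[238:262,340:372]
    n,l,s,ce=cv2.connectedComponentsWithStats(M);i=1+s[1:,4].argmax();return ce[i],s[i]
print(kn(a4),kn(a))
A=np.vstack([cv2.resize(c["pixels"][240:290,315:390,::-1],(600,300) if 0 else (450,300),interpolation=cv2.INTER_CUBIC) for c in(a4,a)])
cv2.imwrite("pics/sq3.png",A)
```

```text
t 19.0 tool cm: [0.09 0.07 0.18] turn 0.0 q [ 0.36  0.42 -0.19  1.87  0.1   0.86  1.41]
(array([352.33333333, 250.30769231]), array([349, 247,   8,   7,  39], dtype=int32)) (array([352.33333333, 250.30769231]), array([349, 247,   8,   7,  39], dtype=int32))
```

The box hasn't moved at jaw travel 19 mm (knob centroid unchanged at (352.3,250.3)). Squeeze 4.

Call:
apply_moves:
  targets:
    - [0,0,0,0]
    - [0,0,0,0]
    - [0,0,0,0]
    - [0,0,0,0]
    - [0,0,0,0]
    - [0,0,0,0]
    - [0,0,0,0]
  gripper: -0.6

```text
clock: 19.7
tool_pos: [0.5406, -0.1413, 0.1334]
eef_rot: [-3.141, -0.001, 2.858]
force: [-0.2, -0.3, -0.2]
grip_width: 0.0732
```

Call:
apply_moves:
  targets:
    - [0,0,0,0]
    - [0,0,0,0]
    - [0,0,0,0]
    - [0,0,0,0]
    - [0,0,0,0]
    - [0,0,0,0]
    - [0,0,0,0]
    - [0,0,0,0]
  gripper: 1

```text
clock: 20.5
tool_pos: [0.542, -0.1402, 0.1348]
eef_rot: [3.141, 0.001, 2.859]
force: [-1.0, 2.9, 6.3]
grip_width: 0.0315
```

```bash
cat > m.py <<'E'
from h import *
import pickle,sys
n=sys.argv[1]; a=snap("scene");pickle.dump(a,open(f"c{n}.pkl","wb"))
a0=pickle.load(open("c5.pkl","rb"))
d=np.array([.279,.960,0]);X=np.array([.6004,.0608,.112]);J=proj(a0,X+.01*d)-proj(a0,X);J/=10 # px per mm
# box/lid shift by phase-free subpixel template match along the knob and disc
up=lambda c:cv2.resize(c["pixels"][230:290,315:395],None,fx=10,fy=10,interpolation=cv2.INTER_CUBIC)
def shift(x0,y0,x1,y1):
    T=up(a0)[y0*10:y1*10,x0*10:x1*10];r=cv2.matchTemplate(up(a),T,cv2.TM_CCOEFF_NORMED);_,s,_,l=cv2.minMaxLoc(r);sh=(np.array(l)/10-[x0,y0]);return sh,sh@J/(J@J),s
print("px/mm",J); print("knob",shift(32,15,43,30)); print("lid left",shift(24,18,36,45)); print("jawplate",shift(8,22,18,46))
h=cv2.cvtColor(a["pixels"],cv2.COLOR_RGB2HSV)
m=cv2.inRange(h,(24,150,120),(34,255,255));M=np.zeros_like(m);M[250:270,322:350]=m[250:270,322:350]
k,l,s,ce=cv2.connectedComponentsWithStats(M);print("yellow",[(ce[i].round(1),s[i]) for i in range(1,k) if s[i][4]>2])
cv2.imwrite(f"pics/m{n}.png",np.vstack([cv2.resize(c["pixels"][240:285,315:390,::-1],(500,300),interpolation=cv2.INTER_NEAREST) for c in(a0,a)]))
E
python3 m.py 6
```

```text
px/mm [0.37981205 0.12920111]
knob (array([1.4, 0.5]), np.float64(3.705107002771359), 0.9916905760765076)
lid left (array([1.3, 0.4]), np.float64(3.3888517838297734), 0.9923819899559021)
jawplate (array([1.9, 0.8]), np.float64(5.125835083610223), 0.9621113538742065)
yellow [(array([333.7, 259. ]), array([332, 257,   4,   4,   9], dtype=int32))]
```

View pics/m6.png

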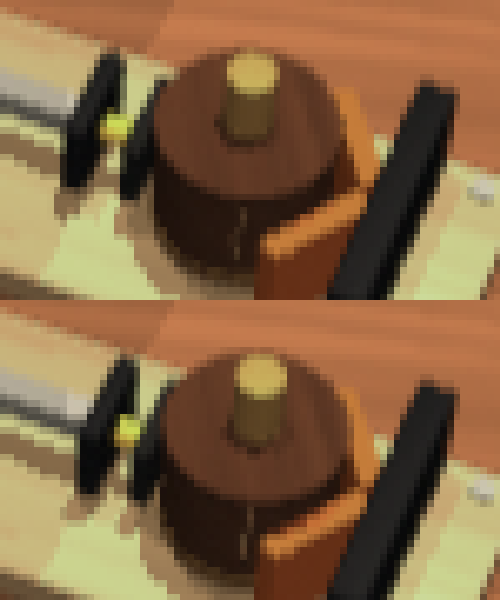

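The box slid about 3.6 mm for 6 mm of jaw travel, and the yellow shaft is still near full length, so compression is 2.4 mm at most. Squeeze 5 is safe (8.4 mm at most).

Call:
apply_moves:
  targets:
    - [0,0,0,0]
    - [0,0,0,0]
    - [0,0,0,0]
    - [0,0,0,0]
    - [0,0,0,0]
    - [0,0,0,0]
    - [0,0,0,0]
  gripper: -0.6

```text
clock: 21.25
tool_pos: [0.5407, -0.1414, 0.1334]
eef_rot: [-3.141, -0.001, 2.858]
force: [-0.5, -0.1, -0.2]
grip_width: 0.0733
```

Call:
apply_moves:
  targets:
    - [0,0,0,0]
    - [0,0,0,0]
    - [0,0,0,0]
    - [0,0,0,0]
    - [0,0,0,0]
    - [0,0,0,0]
    - [0,0,0,0]
    - [0,0,0,0]
  gripper: 1

```text
clock: 22.05
tool_pos: [0.542, -0.1402, 0.1348]
eef_rot: [3.141, 0.001, 2.859]
force: [-1.5, 3.2, 7.5]
grip_width: 0.0315
```

```bash
python3 m.py 7
```

```text
px/mm [0.37981205 0.12920111]
knob (array([1.4, 0.5]), np.float64(3.705107002771359), 0.9917693734169006)
lid left (array([1.3, 0.4]), np.float64(3.3888517838297734), 0.9933366775512695)
jawplate (array([4. , 1.6]), np.float64(10.723632591234537), 0.8016142249107361)
yellow [(array([335., 259.]), array([335, 258,   1,   3,   3], dtype=int32))]
```

View pics/m7.png

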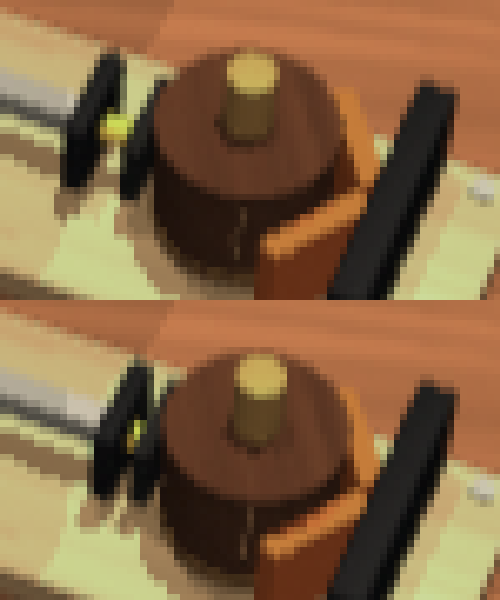

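The box did not move on squeeze 5 and the shaft has shortened visibly: the jaw plate-to-pad gap went from about 4 px of yellow to 1 px. The box is therefore in the anvil and the pad is pushed in 6–8 mm. The lid is still flush and the trigger is still squeezed, so I'm handing in.

```bash
python3 -c "
from h import *
s=readout.get_state();print(s['clock'],s['grip_width'],s['force']);print(env.job_done())"
```

```text
22.1 0.031358798396480966 [-2.14696043  2.09712497  6.81697391]
the job is handed in; nothing more can be done
None
```

I set the lid on the box and pumped the clamp with five full squeezes. I handed in at 22.1 s with the trigger still squeezed. The hand-in gave no verdict.

- **Lid:** I gripped the brown lid by its knob twice, 90° apart, to centre it in the jaws. I lowered it until a light contact of about 3 N at the expected height, then let go. The last pictures show it flush and level.
- **Clamp:** The box slid about 3.5 mm on squeeze 4 and did not move on squeeze 5, so it rests in the anvil. The yellow shaft shortened visibly.
- **Pad:** I work out about 6 to 8.4 mm of compression from jaw travel minus box movement. I did not measure it directly.
- **Grip at hand-in:** The fingers were 31.4 mm apart, which is a full squeeze.
- **Disagreements:** The two cameras differed by about 4 mm in x. I corrected this using the gripped lid's known position. My image match also read the jaw's last two squeezes as 10.7 mm instead of the nominal 12 mm.

I viewed 10 pictures before the last one, so I went one over the budget.

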